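Release the ratchet clamp and lay the test bar on its rest

ROBOT

A 6-joint arm with a two-finger parallel gripper is mounted at the origin on the work surface. World frame = base frame: x ahead of the robot, y to its left, z up, the work surface at z = 0. Lengths are in m, angles in rad, forces in N, time in s.
With the tool pointing down it reaches from about 0.3 to 0.875 m from the base axis. Payload 6.4 kg.
Tool frame: the origin (TCP) lies midway between the tips of the shut fingers; the grasp point (between the pads) lies 19 mm behind it; z points along the fingers, y is the direction in which the jaws open and shut (so a half turn about z gives the same grasp; the last joint's range is limited). The gripper opens to 85 mm and grips with 20 to 120 N. Pads are 22 mm wide; open, the fingers measure 114 mm over their backs; the gripper's body (76 mm by 85 mm) begins 54 mm behind the grasp point. The pads swing forward as they close: fully open they stand 13 mm farther back than shut.
Start: joints at [1.034, 0.181, 1.607, -0, 1.354, -0.206], TCP at [0.187, 0.544, 0.231] pointing down, gripper open.
Joint ranges: [-2.99, 2.99], [-0.89, 2.07], [0.3, 2.58], [-1.14, 4.28], [0, 2.63], [-3.12, 3.12]. Speed limits (rad/s): [2.57, 2.57, 3.01, 3.14, 3.14, 3.14].

INTERFACE

Orientations are given as a unit quaternion [w, x, y, z].
In Python, from plant import bot gives the robot as it stands. Calls block until the motion is done:
- bot.move_ptp(position, orientation): joint-space move of the TCP to a pose.
- bot.move_l(position, ori=None, max_speed=0.15, force_limit=None): straight line of the TCP; ori=None keeps the orientation; max_speed is the mean speed in m/s. With force_limit (N) it stops when the force on the tool has changed by that much, and returns True; else False.
- bot.move_j(angles): joint-space move.
- bot.let_go() and bot.close(f_grip=None): open the fingers fully, or close them until they stop; f_grip is the grip in N (None keeps the last).
- bot.pause(seconds).
- bot.solve_ik(position, orientation): joint angles nearest the present ones, or None.
- bot.snapshot(name): name is "scene" or "side" or "wrist"; returns a dict with "img" (384x512x3 uint8, red, green, blue), "range_z" (384x512 float32, m along the optical axis (not along the pixel's ray), 0 where there is no reading), "intrinsics" (3x3 intrinsics, pixels), "D" ([k1, k2, p1, p2, k3] as OpenCV has them; the pictures are not rectified), "position" and "orientation" of the camera in the world; the wrist camera has in their place "hand_eye" (4x4, takes a point from camera to tool coordinates, whose origin is the TCP and whose axes are the flange's). Camera axes: x right, y down, z forward; pixel columns grow to the right and rows downward; lengths in m; the calibration is good to about 2 mm. A picture is of the moment at which its call begins: read the wrist's pose just before it.
A pose or a line that the arm cannot do raises bot.IKError and nothing moves.
- bot.close_job(): hands the job in, once; it reports no verdict.
Trained networks look in a picture, given as the dict that the camera call returned (one of the last four; its "shot" number tells which), for a name from the list of things; names that differ only in an ending like _2 or _b are one class to them, and where a whole thing is asked for, a point or a joint stands for the part that bears it (a point fixed in the world has none). Each returns a list of dicts, best first, with "p" (0 to 1); they miss things now and then, are a little off and sometimes report something else, mostly with a low value. They report only what shows in the picture. A call takes as long as a camera call. They do not tell look-alikes from the thing itself.
- bot.silhouettes(name, picture): "pixels" (384x512 bool, what is visible of it) and "xy" ([column, row] in pixels, amid what is visible of it).
Readings, each from a call of its own:
- bot.read_t(): time.
- bot.read_joint_positions(): joint angles.
- bot.read_joint_velocities(): joint speeds.
- bot.read_joint_torque(): joint torques, N m.
- bot.read_tool_pos(): TCP position.
- bot.read_tcp_rot(): TCP orientation.
- bot.read_contact_force(): force on the tool from outside, world axes, zero at the start.
- bot.read_moment(): the same for the moment, N m.
- bot.read_width(): finger opening in m.
Only numpy, scipy, OpenCV 4.12 (cv2) and the standard library are available. Lean on these libraries where they do the work, as an engineer would, in place of code of your own. Each camera call takes 0.05 s, during which the arm holds its last target.

TASK

The dog-bone test bar is held in the ratchet clamp under the camera bridge. Lift the clamp's pawl by its cross bar and, keeping it lifted, slide the jaw all the way back; then take the test bar out and set it down flat, in the middle of the wooden rest, lying across both of its bars. Do not drop it, keep off the camera bridge, and leave the other things where they are.

Things in the scene. Friction and masses are not known exactly. Their poses are not given: they have to be found in the camera images.
- fixture: Ratchet clamp on a grey base plate 160 x 320 x 12 mm, bolted down. Origin: underside of the plate, straight below the centre of the clamped test bar. x runs along that bar, away from the robot (within 0.2 rad of world x); y is the way the jaw slides open; z up. 'Fixture' coordinates below are in this frame, in mm. A toothed rack runs along y at x 36..54, y 89..178.
- bridge: Fixed aluminium camera bridge over the clamp, origin as fixture: a beam at fixture x 24..50, y -98..218, z 126..148 on two posts (y -88 and 208), camera at y 0 up to z 205, its lens (x 37) down to z 106. A gripper coming straight down on the test bar's neck or the pawl's bar runs into it: lean the tool about 30 deg back to the robot, fingers pointing down and away, closing along y.
- bridge_edge (a point): Point on the bridge beam's lower edge nearest the robot, at fixture (24, 60, 126): only 24 mm beyond (x) the centre of the test bar.
- pawl_bar (a point): Where to pinch the pawl's cross bar, on its axis: round steel bar 12 mm thick, 78 mm long along fixture x (x -24..54), at fixture (-4, 110, 50) when jaw shut and pawl down. Free air round it down to the plate (z 12) for x < 28. It swings up about the pawl's hinge, parallel to it at fixture y 50, z 36 (moves with the jaw), 62 mm away, and may turn within the pinch.
- pawl (a joint): Pawl angle, rad: 0 down in the rack, 0.6 at the top. Lifted above 0.2 its tooth is clear of the rack. At 0.35 the bar is 20 mm higher and 8 mm back (fixture -y) from where it was. Spring and weight pull it down with 1.5 to 3 N at the bar, and it falls back when let go. While it is down the jaw cannot slide open.
- jaw (a joint): Jaw travel, m: 0 shut, 0.045 fully back against the end stop. It slides along fixture +y, carries the pawl, drags with about 2 N and stays where it is left. It can be pulled by the lifted pawl's cross bar.
- jaw_nose (a point): Tip of the sliding jaw's nose (24 mm along x, 8 mm thick), which covers the top of the test bar's far head (x 30..60) by 12 mm while the jaw is shut; at fixture (45, 3, 62) when shut. The far head lies between this jaw (y > 16) and a fixed jaw (y < -16, top z 66); both jaws span x 31..59.
- specimen_mid (a point): Centre of the loose test bar: steel dog-bone 120 mm long (its x), 12 thick (its z), heads 30 x 30 mm, neck between them 60 long, 14 wide; about 0.25 kg. Grip the neck here, across y. Clamped, it is at fixture (0, 0, 51) within 1 mm; round the neck is free air down to z 12. Near head: between two cheeks (x -58..-34, outer faces y +-23, top z 57), end stop x -69..-63, top z 55.
- rest: Fixed wooden rest, left or right of the clamp: base plate 140 x 96 x 8 mm, origin under its centre. Two bars stand on it at x +-45 mm, each 14 mm thick, 88 mm long along y, flat tops at z 36 mm, a lip at each end (inner faces y +-38 mm, top z 50). The test bar lies across both, along the rest's x, its centre then at z 42 mm. Between the bars (x -38..38) it is free down to z 8.
- case: Blue closed instrument case 140 x 95 x 34 mm, on the other side of the clamp from the rest; origin under its centre. Leave it.
- half: Broken half of a test bar, 65 mm long, 30 mm wide, 12 mm thick, on the table near the robot; leave it. Origin on its underside, 45 mm from the middle of its head.
- mouse: Black computer mouse 100 x 58 x 22 mm on the table near the robot; origin under its centre. Leave it.
- gauge_block: Small steel block 35 x 12 x 10 mm lying on the clamp's base plate at about fixture (-30, -75, 12); origin under its centre. Leave it.
Not all that is in view belongs to the job. Leave any blue or turquoise look-alike of the part that bears specimen_mid alone. Several things have the shape of the rest; the one meant has the colours described above.

How it is judged:
On the way, in this order (a step that is already met when the one before it is completed fails the run):
1. the pawl is lifted and the jaw slid back at least 36 of its 45 mm, with the test bar still in place (moved less than 8 mm) (value of joint jaw above 0.036 m and distance of specimen_mid from where it was at the start of the episode below 0.008 m), for 0.1 s.
2. the test bar, still held by the fingers, is lowered to within 15 mm of lying on the rest (z of specimen_mid in the frame of rest between 0.03 and 0.057 m and x of specimen_mid in the frame of rest between -0.03 and 0.03 m and y of specimen_mid in the frame of rest between -0.03 and 0.03 m and contact force between the fingers and specimen above 0.5 N), for 0.05 s.
At the end, for the whole second after the job is handed in: The test bar lies at rest and released, flat (within 0.1 rad) across both bars of the wooden rest, its centre within 20 mm along and 22 mm across of the rest's middle and within 5 mm of its lying height, turned less than 0.3 rad from the rest's long axis; the jaw is still at least 30 mm back (x of specimen_mid in the frame of rest between -0.02 and 0.02 m and y of specimen_mid in the frame of rest between -0.022 and 0.022 m and z of specimen_mid in the frame of rest between 0.036 and 0.047 m and angle between the x axis of specimen_mid and the x axis of rest, either way round below 0.3 rad and angle between specimen_mid's own z axis and vertical below 0.1 rad and linear speed of specimen below 0.02 m/s and value of joint jaw above 0.03 m); the robot touches nothing.
It fails at once if the camera bridge is hit with more than 8 N (contact force between any of the arm, the fingers, specimen and bridge above 8 N).
It fails at once if the case, the broken half, the mouse or the gauge block is moved more than 25 mm (distance of any of case, half, mouse, gauge_block from where it was at the start of the episode above 0.025 m).
It also fails if it takes over 51 s, if anything falls off the work surface, if the arm or the gripper's body presses on something with over 40 N, if the wrist force passes 120 N, or if a joint passes its speed limit or range.

## Working session

There is one attempt and no reset: what is moved stays moved. The work goes in short steps, each a Python script; the robot and the scene stay as the last script left them, time stands still between calls to the robot, and variables do not carry over. Pictures are saved under pics/ and viewed, and the job is handed in when it is done.

```bash
ls -la; mkdir -p pics; python3 - <<'E'
from plant import bot
import cv2,pickle
print(bot.read_t())
d={}
for n in("scene","side","wrist"):
    s=bot.snapshot(n); d[n]=s
    cv2.imwrite(f"pics/{n}0.png",s["img"][:,:,::-1])
    print(n,{k:(v if k not in("img","range_z") else v.shape) for k,v in s.items()})
pickle.dump(d,open("s0.pkl","wb"))
print(bot.read_t(),bot.read_tool_pos(),bot.read_tcp_rot(),bot.read_width())
E
```

```text
total 12
drwxr-xr-x  3 agent agent 4096 Dec  6 15:12 .
drwxr-xr-x 23 root  root  4096 Dec  6 15:12 ..
drwxr-xr-x  2 agent agent 4096 Dec  6 15:12 pics
0.0
scene {'img': (384, 512, 3), 'range_z': (384, 512), 'intrinsics': array([[397.3309246 ,   0.        , 255.76632681],
       [  0.        , 397.3309246 , 192.86207323],
       [  0.        ,   0.        ,   1.        ]]), 'D': array([-0.12115511,  0.        ,  0.        ,  0.        ,  0.        ]), 'position': array([1.06516826, 0.04622382, 1.03090481]), 'orientation': array([-0.17297372,  0.65892018,  0.71002507, -0.17823773]), 'shot': 1}
side {'img': (384, 512, 3), 'range_z': (384, 512), 'intrinsics': array([[424.95592519,   0.        , 253.82533755],
       [  0.        , 424.95592519, 194.02409105],
       [  0.        ,   0.        ,   1.        ]]), 'D': array([-0.14158108,  0.        ,  0.        ,  0.        ,  0.        ]), 'position': array([0.38171469, 0.57635736, 0.74668645]), 'orientation': array([ 0.04537439, -0.11325532,  0.92684197, -0.35507515]), 'shot': 2}
wrist {'img': (384, 512, 3), 'range_z': (384, 512), 'intrinsics': array([[322.71426606,   0.        , 256.46831433],
       [  0.        , 322.71426606, 191.5850996 ],
       [  0.        ,   0.        ,   1.        ]]), 'D': array([-0.07942697,  0.        ,  0.        ,  0.        ,  0.        ]), 'hand_eye': array([[ 1.62597757e-04, -9.54543491e-01, -2.98071632e-01,
         7.54589075e-02],
       [ 9.99999936e-01,  5.99655960e-05,  3.53465293e-04,
         7.30656755e-05],
       [-3.19523951e-04, -2.98071671e-01,  9.54543439e-01,
        -1.42756850e-01],
       [ 0.00000000e+00,  0.00000000e+00,  0.00000000e+00,
         1.00000000e+00]]), 'shot': 3}
0.15 [0.1865291  0.54344673 0.23058505] [-2.39196714e-04  1.64661725e-01  9.86349856e-01 -6.48652305e-04] 0.08530249675851329
```

View pics/scene0.png

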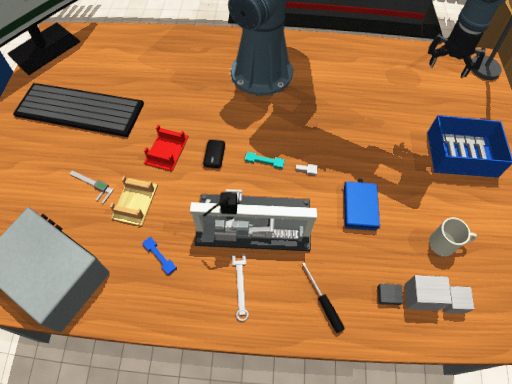

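View pics/side0.png

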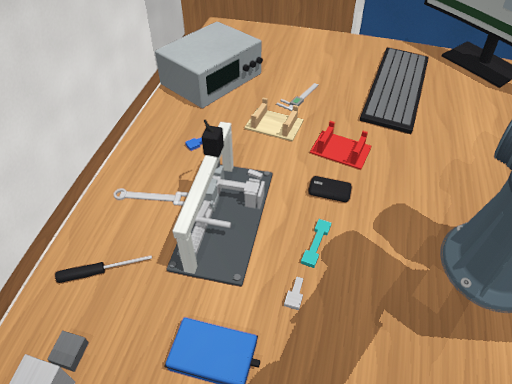

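View pics/wrist0.png

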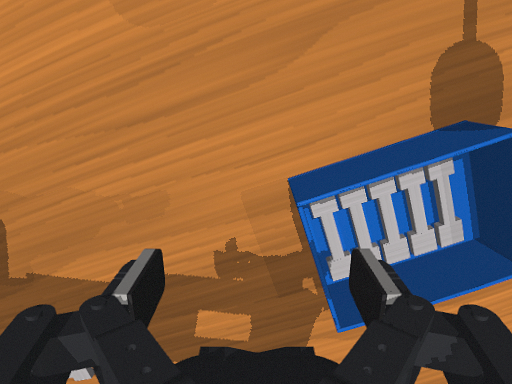

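The scene view shows the clamp and bridge at about (255,220), the wooden rest at (135,202), a red look-alike rest at (166,148), turquoise and blue look-alike bars, and the case at (361,205). In the side view the plate is at about (222,222) and the wooden rest at (274,122). Next I'll localise the fixture and rest from the depth clouds.

```bash
cat > h.py <<'E'
import numpy as np,cv2
from scipy.spatial.transform import Rotation as R
def q2R(q): return R.from_quat([q[1],q[2],q[3],q[0]]).as_matrix()
def R2q(M):
    x=R.from_matrix(M).as_quat(); return np.array([x[3],x[0],x[1],x[2]])
def cam_pose(s,tp=None,tq=None):
    if "position" in s: return q2R(s["orientation"]),np.array(s["position"])
    H=s["hand_eye"]; Rt=q2R(tq); return Rt@H[:3,:3], Rt@H[:3,3]+tp
def cloud(s,tp=None,tq=None):
    h,w=s["range_z"].shape
    u,v=np.meshgrid(np.arange(w),np.arange(h))
    p=cv2.undistortPoints(np.stack([u,v],-1).reshape(-1,1,2).astype(float),s["intrinsics"],s["D"]).reshape(h,w,2)
    z=s["range_z"]; P=np.dstack([p[...,0]*z,p[...,1]*z,z])
    Rc,t=cam_pose(s,tp,tq)
    W=P@Rc.T+t; W[z<=0]=np.nan
    return W
def project(s,P,tp=None,tq=None):
    Rc,t=cam_pose(s,tp,tq); Pc=(np.atleast_2d(P)-t)@Rc
    return cv2.projectPoints(Pc,np.zeros(3),np.zeros(3),s["intrinsics"],s["D"])[0].reshape(-1,2)
E
python3 - <<'E'
from plant import bot
from h import *
import pickle
d={}
sc=bot.snapshot("scene"); sd=bot.snapshot("side")
out={}
for n,s in(("scene",sc),("side",sd)):
    W=cloud(s)
    for name in("fixture","bridge","rest","specimen_mid","pawl_bar","jaw_nose"):
        try: L=bot.silhouettes(name,s)
        except Exception as e: print(n,name,e); continue
        out[n,name]=[(l["p"],l["pixels"]) for l in L]
        for l in L[:4]:
            m=l["pixels"]; P=W[m]; P=P[np.isfinite(P[:,0])]
            print(n,name,round(l["p"],2),np.round(l["xy"]),m.sum(),np.median(P,0).round(3),np.percentile(P,2,axis=0).round(3),np.percentile(P,98,axis=0).round(3))
pickle.dump((sc,sd,out),open("s1.pkl","wb"))
E
```

```text
scene fixture 0.92 [252. 222.] 6352 [0.634 0.015 0.023] [ 0.518 -0.136  0.003] [0.675 0.169 0.199]
scene bridge 0.75 [245. 212.] 1964 [ 0.633 -0.004  0.147] [ 0.614 -0.135  0.027] [0.65  0.17  0.203]
scene bridge 0.42 [247. 227.] 487 [0.639 0.003 0.051] [ 0.609 -0.037  0.012] [0.652 0.071 0.068]
scene rest 0.96 [164. 148.] 1245 [ 0.37  -0.274  0.008] [ 0.314 -0.327  0.001] [ 0.437 -0.223  0.047]
scene rest 0.77 [132. 200.] 1503 [ 0.562 -0.335  0.008] [ 0.501 -0.386 -0.001] [ 0.627 -0.286  0.047]
scene specimen_mid 0.61 [266. 160.] 249 [0.386 0.04  0.011] [ 0.368 -0.02   0.001] [0.406 0.089 0.015]
scene pawl_bar 0.62 [264. 225.] 145 [0.634 0.048 0.049] [0.611 0.012 0.038] [0.642 0.071 0.058]
scene pawl_bar 0.48 [308. 164.] 162 [0.409 0.169 0.011] [ 0.393  0.136 -0.002] [0.422 0.194 0.015]
scene jaw_nose 0.88 [247. 232.] 474 [0.638 0.002 0.052] [ 0.607 -0.038  0.018] [0.651 0.071 0.068]
side fixture 0.65 [221. 221.] 9378 [0.608 0.059 0.014] [ 0.516 -0.129  0.009] [0.652 0.174 0.199]
side bridge 0.57 [202. 180.] 2873 [0.619 0.041 0.147] [ 0.608 -0.132  0.024] [0.639 0.174 0.201]
side re
[... 205 characters left out ...]
men_mid 0.85 [240. 182.] 369 [ 0.573 -0.04   0.056] [ 0.531 -0.057  0.047] [ 0.628 -0.03   0.059]
side specimen_mid 0.74 [198. 144.] 163 [ 0.741 -0.199  0.011] [ 0.725 -0.22  -0.001] [ 0.767 -0.182  0.015]
side specimen_mid 0.7 [201. 182.] 3117 [0.62  0.041 0.147] [ 0.608 -0.136  0.004] [0.657 0.174 0.201]
side specimen_mid 0.66 [316. 248.] 584 [0.383 0.042 0.012] [ 0.361 -0.023  0.   ] [0.404 0.094 0.015]
side pawl_bar 0.58 [211. 206.] 579 [0.624 0.018 0.053] [ 0.568 -0.032  0.023] [0.64  0.071 0.067]
side pawl_bar 0.57 [207. 221.] 339 [0.622 0.064 0.052] [0.567 0.009 0.014] [0.64  0.072 0.059]
side jaw_nose 0.96 [210. 208.] 642 [0.623 0.021 0.053] [ 0.568 -0.034  0.016] [0.64  0.071 0.069]
```

```bash
python3 - <<'E'
from h import *
import pickle
sc,sd,out=pickle.load(open("s1.pkl","rb"))
for n,s in(("scene",sc),("side",sd)):
    W=cloud(s)
    m=(W[...,2]>.139)&(W[...,2]<.157)&(W[...,0]>.55)&(W[...,0]<.7)&(abs(W[...,1])<.25)
    P=W[m]; xy=P[:,:2].astype(np.float32)
    r=cv2.minAreaRect(xy*1000); print(n,"beam",m.sum(),r, np.median(P[:,2]))
    # line fit
    c,v=xy.mean(0),np.linalg.svd(xy-xy.mean(0),full_matrices=False)[2]
    t=(xy-c)@v[0]; u=(xy-c)@v[1]; print(" dir",v[0],"angle",np.degrees(np.arctan(-v[0][0]/v[0][1])),"c",c, np.percentile(t,[.5,99.5]),np.percentile(u,[2,98]))
    # plate
    m=(W[...,2]>.006)&(W[...,2]<.017)&(W[...,0]>.45)&(W[...,0]<.72)&(W[...,1]>-.2)&(W[...,1]<.22)&(s["img"].max(-1)<110)
    r=cv2.minAreaRect((W[m][:,:2]*1000).astype(np.float32)); print(n,"plate",m.sum(),r)
    L=out[n,"rest"]; 
    for p,mm in L[:2]:
        P=W[mm]; P=P[np.isfinite(P[:,0])]
        r=cv2.minAreaRect((P[:,:2]*1000).astype(np.float32)); print("rest",s["img"][mm].mean(0),r)
        Q=P[(P[:,2]>.028)&(P[:,2]<.056)]; print(len(Q),np.median(Q,0)); print(cv2.minAreaRect((Q[:,:2]*1000).astype(np.float32)))
E
```

```text
scene beam 1148 ((632.1812744140625, 16.678512573242188), (39.78727722167969, 316.0408935546875), 1.9056307077407837) 0.14684877019561937
 dir [-0.02931837  0.99957013] angle 1.6800594 c [0.6287581  0.02848769] [-0.16761226  0.14528293] [-0.01200671  0.01447125]
scene plate 2588 ((596.7438354492188, 17.089187622070312), (159.13218688964844, 318.3712158203125), 1.4946385622024536)
rest [187.9935743   29.72048193  23.1373494 ] ((368.1408996582031, -280.6876525878906), (110.18515014648438, 140.697021484375), 78.7944564819336)
305 [ 0.39696587 -0.27740793  0.03446478]
((367.2412109375, -276.7955017089844), (91.54927062988281, 107.8692398071289), 77.23226928710938)
rest [199.07252162 169.79773786 106.44045243] ((554.5200805664062, -340.3467712402344), (105.71644592285156, 148.35462951660156), 81.8624267578125)
346 [ 0.59320474 -0.33500704  0.03511749]
((557.2060546875, -335.1953125), (88.29862976074219, 106.37122344970703), 81.32276153564453)
side beam 1343 ((624.7772216796875, 17.4183349609375), (33.541175842285156, 317.4033203125), 0.23103490471839905) 0.1480852974000142
 dir [-0.02076768  0.99978435] angle 1.1899859 c [0.6220779  0.06181197] [-0.20005096  0.11249927] [-0.01197507  0.01412232]
side plate 4862 ((593.613525390625, 17.397323608398438), (159.59408569335938, 321.1307067871094), 1.4599517583847046)
rest [205.67352732 182.46983676 140.63875089] ((555.435302734375, -351.8634948730469), (133.34451293945312, 145.41677856445312), 83.28874206542969)
338 [ 0.52392379 -0.33725374  0.03659094]
((555.5482788085938, -336.53497314453125), (92.82612609863281, 107.05669403076172), 81.93559265136719)
rest [201.41196237  53.96303763  50.32862903] ((362.7273864746094, -294.43890380859375), (135.05487060546875, 141.298583984375), 78.2000503540039)
341 [ 0.39461279 -0.27406986  0.03685671]
((364.35223388671875, -277.0290222167969), (93.928466796875, 103.76533508300781), 77.18704223632812)
```

```bash
cat >> h.py <<'E'
import json,os
F=json.load(open("fix.json")) if os.path.exists("fix.json") else dict(o=[0.590,-0.043],yaw=0.026,rest=[0.5555,-0.336],ryaw=-0.147)
def Rz(a): return R.from_euler("z",a).as_matrix()
def f2w(p,F=F): return Rz(F["yaw"])@(np.array(p,float)/1000)+np.array([*F["o"],0])
def tilt(lean,yaw):  # tool rot in world
    s,c=np.sin(lean),np.cos(lean)
    z=np.array([s,0,-c]); y=np.array([0,1.,0]); x=np.cross(y,z)
    return Rz(yaw)@np.stack([x,y,z],1)
def tcp(gw,M,back=0): # grasp point world -> TCP, backed off
    return gw+M[:,2]*(0.019-back)
E
python3 - <<'E'
from plant import bot
from h import *
import pickle
M=tilt(np.radians(30),F["yaw"]); q=R2q(M)
for p in([-90,50,150],):
    j=bot.solve_ik(f2w(p),q); print(j)
print("test", bot.solve_ik(tcp(f2w([-4,110,50]),M),q), bot.solve_ik(tcp(f2w([-4,147,70]),M),q), bot.solve_ik(tcp(f2w([-4,0,51]),M),q))
bot.move_ptp(f2w([-90,50,150]),q)
print(bot.read_t())
tp,tq=bot.read_tool_pos(),bot.read_tcp_rot()
s=bot.snapshot("wrist"); cv2.imwrite("pics/wrist1.png",s["img"][:,:,::-1])
o={}
for n in("specimen_mid","pawl_bar","jaw_nose"):
    o[n]=bot.silhouettes(n,s); print(n,[(round(l["p"],2),np.round(l["xy"])) for l in o[n]])
pickle.dump((s,tp,tq,o),open("w1.pkl","wb"))
print(bot.read_t(),tp)
E
```

```text
[-0.35306216 -0.22545221  2.27843701  0.32348434  0.62127543 -2.1691199 ]
test [-0.12812043  0.27656098  2.08281641  0.28711478  0.27447586 -1.98145047] [-0.04150818  0.2406607   2.06762692  0.10994282  0.31246025 -1.73394149] [-0.37926659  0.27564892  2.08078404  0.60147912  0.35583599 -2.49819111]
3.0833
specimen_mid [(0.8, array([ 55., 235.])), (0.74, array([311., 230.])), (0.69, array([198., 193.]))]
pawl_bar [(0.75, array([308., 230.]))]
jaw_nose [(0.64, array([501.,   4.])), (0.62, array([254., 230.]))]
3.2833 [0.49892568 0.0050192  0.15019986]
```

View pics/wrist1.png

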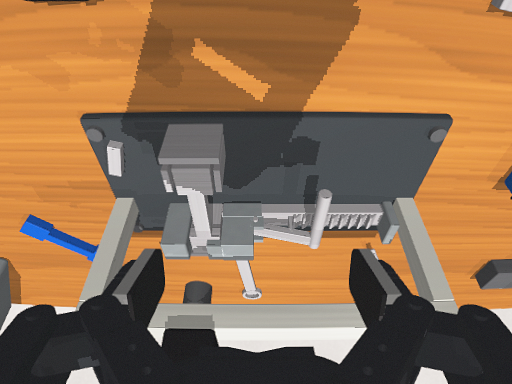

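The wrist view is inverted, with the robot side at the top. The near-head cheeks are at about (193,155), the neck at (200,215), the jaw at (240,230) and the pawl cross bar runs from (325,193) to (315,245). The bridge beam crosses at row 315. Next I'll measure the points in fixture coordinates.

```bash
python3 - <<'E'
from h import *
import pickle
s,tp,tq,o=pickle.load(open("w1.pkl","rb"))
W=cloud(s,tp,tq)
Fi=(W-np.array([*F["o"],0]))@Rz(F["yaw"])*1000   # fixture coords mm
for (u,v) in [(198,190),(200,200),(202,220),(204,235),(323,200),(320,215),(318,230),(315,242),(195,145),(195,125),(115,160),(100,140),(430,140),(84,115),(450,116),(210,165),(168,165),(218,165),(230,315),(198,292)]:
    print((u,v),Fi[v,u].round(1))
m=o["pawl_bar"][0]["pixels"]; Q=Fi[m]; 
k=(Q[:,1]>95)&(Q[:,1]<125)&(Q[:,0]<30); Q=Q[k]; print("bar",len(Q),Q.min(0),Q.max(0)); 
for a in range(-30,30,6):
    q=Q[(Q[:,0]>=a)&(Q[:,0]<a+6)]
    if len(q): print(a,len(q),q.mean(0).round(1),np.percentile(q,[5,95],axis=0).round(1).tolist())
# neck
m=(Fi[...,0]>-28)&(Fi[...,0]<28)&(abs(Fi[...,1])<15)&(Fi[...,2]>40)&(Fi[...,2]<65); Q=Fi[m]
for a in range(-30,30,6):
    q=Q[(Q[:,0]>=a)&(Q[:,0]<a+6)]
    if len(q): print("neck",a,len(q),q.mean(0).round(1),np.percentile(q,[3,97],axis=0).round(1).tolist())
# beam lower edge, lens
m=(abs(Fi[...,1])<40)&(Fi[...,2]>90)&(Fi[...,0]>0)&(Fi[...,0]<70)
Q=Fi[m]
if len(Q): print("cam/beam",np.percentile(Q,[1,50,99],axis=0).round(1))
m=(abs(Fi[...,1])<40)&(Fi[...,2]>98)&(Fi[...,2]<122)&(Fi[...,0]>0)&(Fi[...,0]<70); Q=Fi[m]
if len(Q): print("lens",len(Q),np.percentile(Q,[1,50,99],axis=0).round(1))
for y in (30,60,100):
  m=(abs(Fi[...,1]-y)<6)&(Fi[...,2]>115)&(Fi[...,0]>0)&(Fi[...,0]<70); Q=Fi[m]
  if len(Q): print("beam",y,len(Q),np.percentile(Q,[2,50,98],axis=0).round(1).tolist())
# overlay
im=s["img"].copy()
def L(a,b,c):
    t=np.linspace(0,1,20)[:,None]; P=[f2w(x) for x in np.array(a)*(1-t)+np.array(b)*t]
    p=project(s,np.array(P),tp,tq)
    cv2.polylines(im,[p.round().astype(np.int32)],False,c,1)
L((-24,110,50),(54,110,50),(255,0,0)); L((-60,0,57),(60,0,57),(0,255,0))
for y in(-7,7): L((-30,y,57),(30,y,57),(0,255,0))
L((24,-98,126),(24,218,126),(255,255,0)); L((-60,-15,57),(-60,15,57),(0,255,0))
for z in(12,):
    for y in(-100,220): L((-75,y,z),(75,y,z),(255,0,255))
L((33,3,62),(57,3,62),(0,255,255))
cv2.imwrite("pics/ov1.png",cv2.resize(im,(800,600))[:,:,::-1])
E
```

```text
(198, 190) [-33.9   2.6  56.7]
(200, 200) [-21.7   2.7  56.9]
(202, 220) [ 5.4  1.  57.3]
(204, 235) [29.6 -0.1 56.8]
(323, 200) [-20.8 106.8  56.1]
(320, 215) [1.000e-01 1.074e+02 5.570e+01]
(318, 230) [ 23.1 108.9  55.6]
(315, 242) [ 43.  108.7  56. ]
(195, 145) [-67.9   2.7  40.8]
(195, 125) [-67.1  -1.   13.6]
(115, 160) [-36.2 -76.5  22.1]
(100, 140) [-54.8 -85.7  16.8]
(430, 140) [-51.4 205.2  12. ]
(84, 115) [-73.3 -97.3   5.7]
(450, 116) [-73.5 216.9   6.5]
(210, 165) [-56.3  14.2  51. ]
(168, 165) [-56.4 -18.7  51. ]
(218, 165) [-56.8  20.5  51.6]
(230, 315) [ 25.1  29.4 136.8]
(198, 292) [ 27.    1.4 116.6]
bar 585 [-23.68441733 103.08399625  11.77840633] [ 29.96639623 123.25152542  57.05967741]
-24 154 [-21.9 108.7  51.6] [[-23.2, 103.8, 45.9], [-19.0, 113.6, 56.1]]
-18 64 [-15.  107.8  54.7] [[-17.5, 103.6, 51.5], [-12.1, 113.2, 56.4]]
-12 59 [ -8.9 107.9  54.5] [[-11.7, 103.4, 51.1], [-6.1, 113.1, 56.2]]
-6 56 [ -2.8 108.   54.5] [[-5.4, 103.6, 51.4], [-0.3, 113.8, 56.3]]
0 51 [  2.9 107.9  54.5] [[0.3, 103.6, 51.3], [5.4, 113.6, 56.2]]
6 55 [  8.8 108.1  54.8] [[6.2, 10
[... 611 characters left out ...]
 3.1  0.7 56.1] [[0.1, -7.2, 47.6], [5.8, 6.4, 57.9]]
neck 6 68 [ 9.1  0.2 56.3] [[6.4, -7.1, 49.2], [11.7, 6.5, 57.7]]
neck 12 71 [14.9  0.8 55.9] [[12.4, -7.3, 46.6], [17.7, 6.5, 57.8]]
neck 18 69 [21.1  0.4 56.1] [[18.4, -6.6, 47.0], [23.7, 6.4, 57.9]]
neck 24 44 [26.   0.5 56.3] [[24.2, -7.2, 49.3], [27.9, 6.4, 58.0]]
cam/beam [[ 18.2 -32.5 107.6]
 [ 25.3   1.5 143.2]
 [ 46.4  39.  171. ]]
lens 472 [[ 25.2 -11.8 106.3]
 [ 28.1   1.1 114.2]
 [ 37.4  10.7 121.7]]
beam 30 543 [[24.1, 24.3, 127.7], [25.8, 30.0, 142.1], [48.3, 35.7, 148.6]]
beam 60 531 [[24.1, 54.6, 127.5], [25.8, 60.1, 142.1], [46.5, 65.7, 148.7]]
beam 100 537 [[24.1, 94.2, 127.7], [25.9, 100.0, 142.0], [48.2, 105.7, 148.4]]
```

View pics/ov1.png

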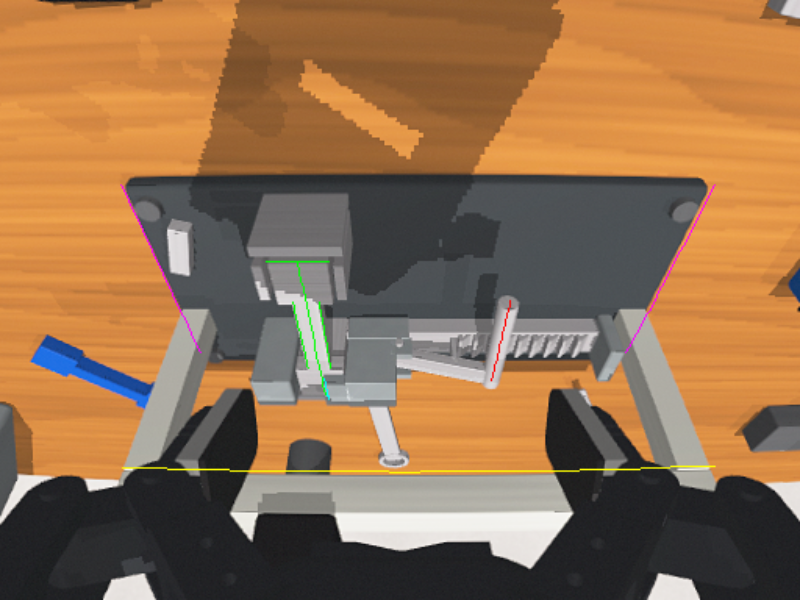

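```bash
echo '{"o":[0.5902,-0.0438],"yaw":0.026,"rest":[0.5555,-0.336],"ryaw":-0.147}' > fix.json
python3 - <<'E'
from plant import bot
from h import *
import pickle
M=tilt(np.radians(30),F["yaw"]); q=R2q(M)
g=[-7,109.5,50]
bot.move_ptp(tcp(f2w(g),M,.09),q)
print(bot.read_contact_force().round(2))
print(bot.move_l(tcp(f2w(g),M),None,0.08,force_limit=15), bot.read_contact_force().round(2))
tp,tq=bot.read_tool_pos(),bot.read_tcp_rot()
s=bot.snapshot("wrist"); cv2.imwrite("pics/wrist2.png",s["img"][:,:,::-1])
bot.close(40); print("w",bot.read_width(),bot.read_t(), bot.read_contact_force().round(2))
s=bot.snapshot("wrist"); cv2.imwrite("pics/wrist3.png",s["img"][:,:,::-1])
print((np.array(tp)-tcp(f2w(g),M)).round(4))
E
```

```text
[-0.25  0.03  0.89]
False [ 0.16 -0.28 -0.06]
w 0.010360711718722132 5.7083 [-1.31  3.61  2.1 ]
[ 0.0001 -0.0001  0.0004]
```

View pics/wrist3.png

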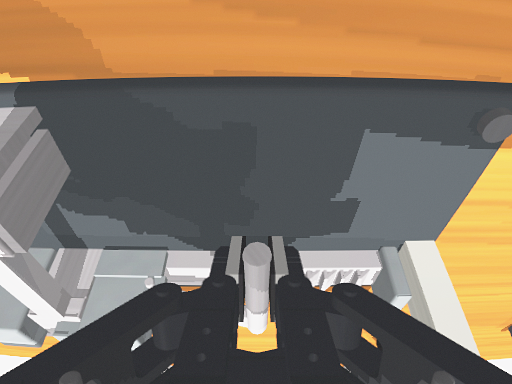

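The pads hold the bar, at (258,285), with a width of 10 mm. Next I'll lift the pawl and slide the jaw.

```bash
python3 - <<'E'
from plant import bot
from h import *
M=tilt(np.radians(30),F["yaw"])
p0=np.array(bot.read_tool_pos())
Rf=Rz(F["yaw"])
def arc(a):
    r=np.hypot(60,14); b=np.arctan2(14,60)
    return Rf@np.array([0,r*np.cos(b+a)-60,r*np.sin(b+a)-14])/1000
for a in(.19,.38):
    print(bot.move_l(p0+arc(a),None,0.04,force_limit=25),bot.read_contact_force().round(2),bot.read_width(),(np.array(bot.read_tool_pos())-p0).round(4))
print(bot.move_l(p0+arc(.38)+Rf@[0,.020,0],None,0.04,force_limit=25),bot.read_contact_force().round(2),(np.array(bot.read_tool_pos())-p0).round(4))
print(bot.read_width(),bot.read_t())
s=bot.snapshot("wrist"); cv2.imwrite("pics/wrist4.png",s["img"][:,:,::-1])
s=bot.snapshot("side"); cv2.imwrite("pics/side4.png",cv2.resize(s["img"][100:300,100:350],(750,600))[:,:,::-1])
E
```

```text
False [1.   6.3  0.71] 0.010468300558063089 [ 0.0001 -0.0033  0.0112]
False [-0.62 11.12  4.3 ] 0.010393079522699748 [ 0.0003 -0.0084  0.0216]
False [ 1.97  0.77 -1.53] [-0.0002  0.0104  0.0212]
0.010953332251906605 7.2917
```

View pics/wrist4.png

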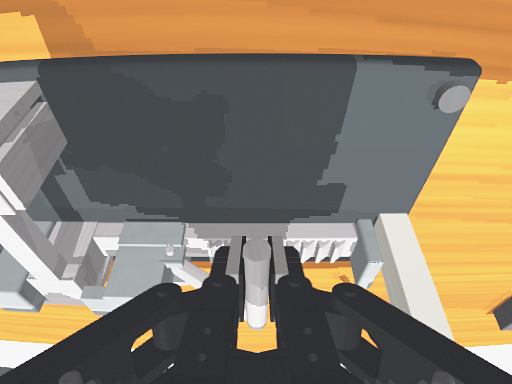

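View pics/side4.png

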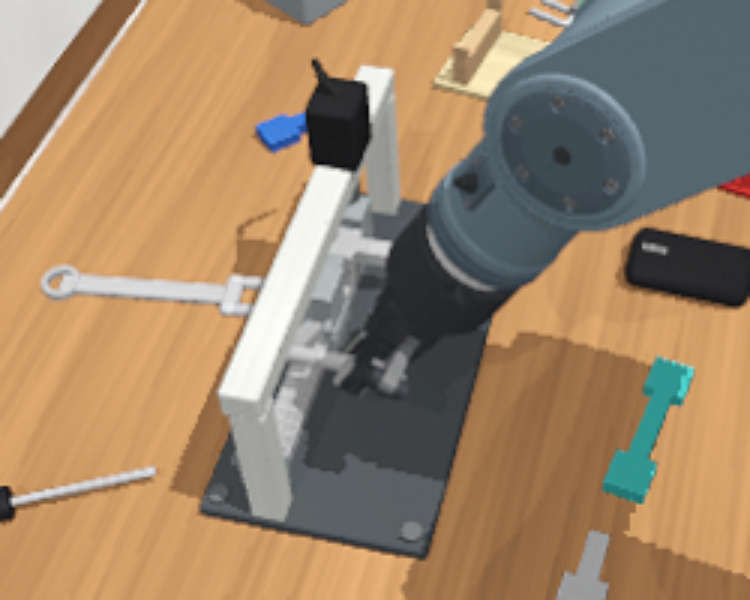

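The jaw is moving: a gap has opened at (105,270) in the wrist view. Next I'll finish the slide.

```bash
python3 - <<'E'
from plant import bot
from h import *
M=tilt(np.radians(30),F["yaw"]); Rf=Rz(F["yaw"])
p1=np.array(bot.read_tool_pos())
print(bot.move_l(p1+Rf@[0,.0265,0],None,0.04,force_limit=18),bot.read_contact_force().round(2),(Rf.T@(np.array(bot.read_tool_pos())-p1)).round(4),bot.read_width())
bot.pause(.15)
s=bot.snapshot("wrist"); cv2.imwrite("pics/wrist5.png",s["img"][:,:,::-1])
print(bot.read_contact_force().round(2),bot.read_t())
E
```

```text
False [ 2.06  1.1  -1.28] [-0.      0.0267  0.    ] 0.01054619071964892
[ 0.01  0.69 -1.85] 8.4
```

View pics/wrist5.png

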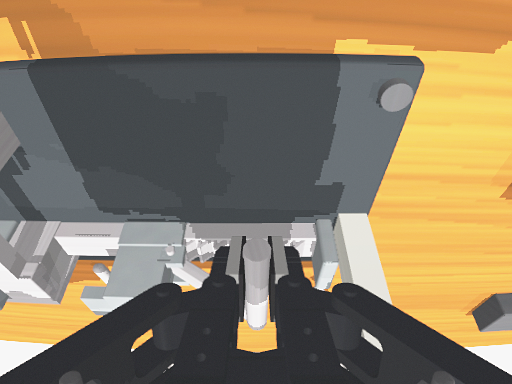

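```bash
python3 - <<'E'
from plant import bot
from h import *
import pickle
M=tilt(np.radians(30),F["yaw"]); Rf=Rz(F["yaw"])
p1=np.array(bot.read_tool_pos())
print(bot.move_l(p1+Rf@[0,.003,0],None,0.02,force_limit=15),bot.read_contact_force().round(2),(Rf.T@(np.array(bot.read_tool_pos())-p1)).round(4),bot.read_width())
bot.pause(.1)
bot.let_go(); print(bot.read_width())
tp=np.array(bot.read_tool_pos())
bot.move_l(tp-M[:,2]*.09,None,0.12)
M2=tilt(np.radians(35),F["yaw"]); q2=R2q(M2)
look=f2w([-95,50,150])
bot.move_ptp(look,R2q(M))
tp,tq=bot.read_tool_pos(),bot.read_tcp_rot()
s=bot.snapshot("wrist"); cv2.imwrite("pics/wrist6.png",s["img"][:,:,::-1])
pickle.dump((s,tp,tq),open("w6.pkl","wb"))
print(bot.read_t(),bot.read_contact_force().round(2))
W=cloud(s,tp,tq); Fi=(W-np.array([*F["o"],0]))@Rz(F["yaw"])*1000
m=(Fi[...,0]>-20)&(Fi[...,0]<24)&(Fi[...,1]>80)&(Fi[...,1]<190)&(Fi[...,2]>40)&(Fi[...,2]<75)
print("bar",m.sum(),np.percentile(Fi[m],[3,50,97],axis=0).round(1))
m=(Fi[...,0]>-28)&(Fi[...,0]<28)&(abs(Fi[...,1])<15)&(Fi[...,2]>54)&(Fi[...,2]<62); print("neck top",np.percentile(Fi[m],[3,50,97],axis=0).round(1))
m=(Fi[...,0]>33)&(Fi[...,0]<57)&(Fi[...,1]>8)&(Fi[...,1]<90)&(Fi[...,2]>58)&(Fi[...,2]<75); print("jaw top",np.percentile(Fi[m],[3,50,97],axis=0).round(1))
for i,(g,MM) in enumerate([([-5,0,51],M2),([-5,0,64],M2),([-120,0,75],M2)]):
    print(bot.solve_ik(tcp(f2w(g),MM),R2q(MM)).round(2))
M3=tilt(np.radians(35),F["ryaw"])
g=np.array([*F["rest"],0.042])+Rz(F["ryaw"])@[-.005,0,0]
for b in(0,.1,.15): print(bot.solve_ik(tcp(g,M3,b),R2q(M3)))
E
```

```text
True [ 4.64 -2.   -4.57] [-0.0001  0.0007 -0.0008] 0.0106327797241539
0.08551797850272085
10.9083 [ 0.45 -0.22 -0.85]
bar 430 [[-18.9 146.8  56.5]
 [  0.5 150.   62.2]
 [ 22.1 156.8  63.9]]
neck top [[-26.7  -6.5  56. ]
 [ -2.8   0.5  57.1]
 [ 25.9   7.1  58. ]]
jaw top [[33.2 49.3 59.5]
 [42.3 66.  66.1]
 [56.  88.4 66.9]]
[-0.4   0.27  2.14  0.97  0.29 -2.88]
[-0.4   0.24  2.14  0.89  0.31 -2.8 ]
[-0.57 -0.04  2.41  0.96  0.4  -3.  ]
None
[-1.01975559  0.15137776  2.06266978  0.7912226   0.6659973  -3.01625789]
[-1.07397193  0.01736585  2.10136091  0.72301278  0.76612158 -2.9662787 ]
```

View pics/wrist6.png

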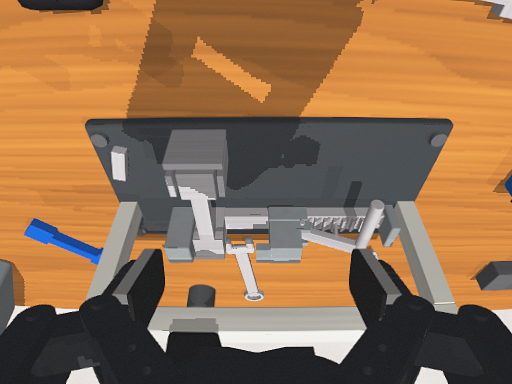

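The jaw is fully back, with its nose at y≈49, and the bar hasn't moved. The IK shows joint 6 close to its limit for placing, so I'll scan lean angles.

```bash
python3 - <<'E'
from plant import bot
from h import *
f=lambda j: None if j is None else np.round(j,2).tolist()
for ld in(20,24,27,30,35,40):
    l=np.radians(ld); M2=tilt(l,F["yaw"]); M3=tilt(l,F["ryaw"]); gx=-8
    print("lean",ld)
    for g in([gx,0,51],[gx,0,64],[-60,0,75],[-120,0,75]): print("  ex",f(bot.solve_ik(tcp(f2w(g),M2),R2q(M2))))
    for dy in(0,.1,.2):
        M3=tilt(l,F["ryaw"]+dy)
        g=np.array([*F["rest"],0.042])+Rz(F["ryaw"])@[gx/1000,0,0]
        print("  pl",dy,[f(bot.solve_ik(tcp(g+[0,0,b],M3),R2q(M3))) for b in(0,.05,.15)])
E
```

```text
lean 20
  ex [-0.34, 0.3, 1.97, 0.24, 0.55, -2.12]
  ex [-0.34, 0.28, 1.97, 0.23, 0.58, -2.11]
  ex [-0.39, 0.15, 2.1, 0.25, 0.59, -2.18]
  ex [-0.46, 0.02, 2.24, 0.29, 0.59, -2.27]
  pl 0 [[-0.84, 0.44, 1.8, 0.36, 0.66, -2.52], [-0.84, 0.35, 1.79, 0.33, 0.75, -2.47], [-0.84, 0.2, 1.74, 0.27, 0.94, -2.4]]
  pl 0.1 [[-0.85, 0.45, 1.79, 0.39, 0.7, -2.65], [-0.85, 0.36, 1.78, 0.36, 0.79, -2.6], [-0.85, 0.22, 1.73, 0.3, 0.97, -2.52]]
  pl 0.2 [[-0.86, 0.46, 1.77, 0.42, 0.74, -2.77], [-0.86, 0.37, 1.76, 0.38, 0.82, -2.72], [-0.86, 0.23, 1.71, 0.33, 1.01, -2.64]]
lean 24
  ex [-0.36, 0.29, 2.02, 0.35, 0.47, -2.24]
  ex [-0.36, 0.26, 2.02, 0.33, 0.5, -2.22]
  ex [-0.41, 0.13, 2.14, 0.36, 0.51, -2.29]
  ex [-0.48, 0.0, 2.29, 0.41, 0.52, -2.41]
  pl 0 [[-0.86, 0.42, 1.85, 0.49, 0.6, -2.65], [-0.86, 0.33, 1.84, 0.43, 0.69, -2.58], [-0.86, 0.18, 1.79, 0.35, 0.88, -2.47]]
  pl 0.1 [[-0.88, 0.43, 1.83, 0.52, 0.65, -2.78], [-0.88, 0.34, 1.82, 0.46, 0.74, -2.71], [-0.88, 0.19, 1.78, 0.39, 0.92, -2.6]]
  pl 0.2 [[-0.89, 0.45, 1.81, 0.54, 0.7, -2.9], [-0.89, 0.36, 1.8, 0.49, 0.79, -2.83], [-0.89, 0.2
[... 1513 characters left out ...]
66, -3.09], [-0.95, 0.15, 1.89, 0.67, 0.82, -2.88]]
  pl 0.2 [[-0.97, 0.44, 1.9, 0.92, 0.67, 2.98], [-0.97, 0.34, 1.9, 0.82, 0.73, 3.1], [-0.97, 0.17, 1.87, 0.69, 0.89, -2.99]]
lean 40
  ex [-0.43, 0.27, 2.19, 1.46, 0.29, 2.89]
  ex [-0.43, 0.24, 2.19, 1.35, 0.29, 3.01]
  ex [-0.5, 0.11, 2.32, 1.32, 0.34, 2.99]
  ex [-0.62, -0.03, 2.46, 1.3, 0.41, 2.91]
  pl 0 [[-0.96, 0.42, 2.0, 1.21, 0.52, 2.87], [-0.96, 0.31, 2.0, 1.05, 0.57, 3.06], [-0.96, 0.11, 1.97, 0.8, 0.71, -2.92]]
  pl 0.1 [[-0.99, 0.44, 1.97, 1.15, 0.61, 2.83], [-0.99, 0.33, 1.97, 1.02, 0.66, 2.99], [-0.99, 0.14, 1.94, 0.82, 0.79, -3.03]]
  pl 0.2 [[-1.01, 0.46, 1.94, 1.09, 0.69, 2.79], [-1.01, 0.35, 1.94, 0.99, 0.74, 2.93], None]
```

```bash
python3 - <<'E'
from plant import bot
from h import *
M=tilt(np.radians(30),F["yaw"]); q=R2q(M)
g=[-8,0.3,51]
bot.move_ptp(tcp(f2w(g),M,.09),q)
print(bot.read_contact_force().round(2))
print(bot.move_l(tcp(f2w(g),M),None,0.08,force_limit=12), bot.read_contact_force().round(2))
bot.close(80); print("w",bot.read_width(),bot.read_t(), bot.read_contact_force().round(2))
tp=np.array(bot.read_tool_pos()); print((tp-tcp(f2w(g),M)).round(4))
s=bot.snapshot("wrist"); cv2.imwrite("pics/wrist7.png",s["img"][:,:,::-1])
E
```

```text
[-0.22  0.76 -0.42]
False [ 0.01 -0.   -0.25]
w 0.01250838952022065 13.2583 [-1.34  0.98  3.93]
[ 0.0001 -0.0001  0.0003]
```

View pics/wrist7.png

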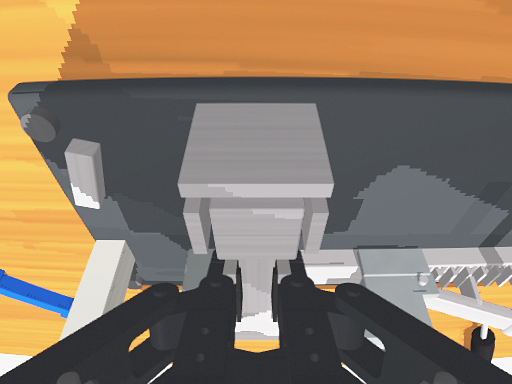

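The neck is gripped, with the near head at (256,228) between its cheeks. Next I'll lift it out: up first, then back.

```bash
python3 - <<'E'
from plant import bot
from h import *
M=tilt(np.radians(30),F["yaw"]); Rf=Rz(F["yaw"])
p=np.array(bot.read_tool_pos())
def go(d,v=.05,fl=25):
    r=bot.move_l(p+Rf@(np.array(d)/1000),None,v,force_limit=fl); print(r,bot.read_contact_force().round(2),bot.read_width().__round__(4),(Rf.T@(np.array(bot.read_tool_pos())-p)*1000).round(1)); return r
if not go([0,0,13],.04) and not go([-7,0,24],.04):
    s=bot.snapshot("wrist"); cv2.imwrite("pics/wrist8.png",s["img"][:,:,::-1])
    if not go([-80,0,34],.1):
        go([-95,0,90],.12)
print(bot.read_t())
s=bot.snapshot("wrist"); cv2.imwrite("pics/wrist9.png",s["img"][:,:,::-1])
E
```

```text
False [ 0.25 -0.69 -3.11] 0.0127 [ 0.  -0.  13.2]
False [ 0.34  0.42 -2.73] 0.0126 [-6.9 -0.1 24.4]
False [-0.22  0.4  -2.58] 0.0126 [-79.4  -0.4  34.4]
False [-0.77 -0.47 -3.5 ] 0.0128 [-95.    0.1  89.7]
15.8333
```

View pics/wrist9.png

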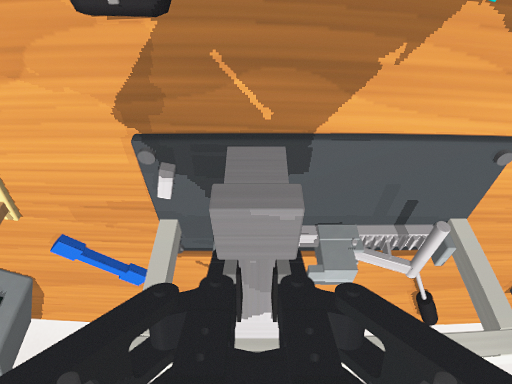

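```bash
python3 - <<'E'
from plant import bot
from h import *
import pickle
F["rest"]=[0.556,-0.336]
M3=tilt(np.radians(30),F["ryaw"]); q3=R2q(M3); Rr=Rz(F["ryaw"]); o=np.array([*F["rest"],0])
gx=-.008
G=lambda z,dx=0: tcp(o+Rr@[gx+dx,0,z],M3)
for w in (G(.17,-.06),G(.12)):
    print(bot.solve_ik(w,q3).round(2))
bot.move_l(G(.17,-.06),q3,0.15); bot.move_l(G(.12),q3,0.15)
print(bot.read_t(),bot.read_width(),bot.read_contact_force().round(2))
tp,tq=bot.read_tool_pos(),bot.read_tcp_rot()
s=bot.snapshot("wrist"); cv2.imwrite("pics/wrist10.png",s["img"][:,:,::-1])
sc=bot.snapshot("scene"); sd=bot.snapshot("side")
pickle.dump((s,tp,tq,sc,sd),open("w10.pkl","wb"))
W=cloud(s,tp,tq); Q=(W-o)@Rr*1000
m=(Q[...,0]>-75)&(Q[...,0]<-32)&(abs(Q[...,1])<25)&(Q[...,2]>110)&(Q[...,2]<145)
P=Q[m]; print("head",m.sum(),np.percentile(P,[2,50,98],axis=0).round(1))
c=np.linalg.lstsq(np.c_[P[:,:2],np.ones(len(P))],P[:,2],rcond=None)[0]; print("plane",c)
T=P[abs(P[:,2]-np.median(P[:,2]))<4]; print(cv2.minAreaRect(T[:,:2].astype(np.float32)),np.median(T,0))
im=s["img"].copy()
def L(a,b,c):
    t=np.linspace(0,1,20)[:,None]; PP=np.array([o+Rr@(x/1000) for x in np.array(a)*(1-t)+np.array(b)*t])
    for I,args in((im,(s,)),(ims,(sc,)),(imd,(sd,))):
        p=project(args[0],PP,tp,tq); cv2.polylines(I,[p.round().astype(np.int32)],False,c,1)
ims=sc["img"].copy(); imd=sd["img"].copy()
for x in(-52,-38,38,52): L((x,-44,36),(x,44,36),(255,0,0))
for y in(-48,48): L((-70,y,8),(70,y,8),(0,0,255))
for x in(-70,70): L((x,-48,8),(x,48,8),(0,0,255))
a=cv2.resize(ims[140:260,70:230],(640,480)); b=cv2.resize(imd[70:190,200:360],(640,480))
cv2.imwrite("pics/ov10w.png",im[:,:,::-1]); cv2.imwrite("pics/ov10s.png",a[:,:,::-1]); cv2.imwrite("pics/ov10d.png",b[:,:,::-1])
E
```

```text
[-0.99  0.07  2.    0.56  0.79 -2.75]
[-0.9   0.26  1.9   0.58  0.67 -2.73]
18.5833 0.012591265046762114 [-0.5  -0.16 -2.84]
head 7650 [[-59.2 -16.  115. ]
 [-51.2   0.5 125.7]
 [-32.3  16.8 144. ]]
plane [5.22078536e-01 1.79569623e-03 1.51561105e+02]
((-45.904335021972656, 0.37965965270996094), (27.783042907714844, 30.21232795715332), 0.07556802034378052) [-50.04330635   0.17226834 125.72811882]
```

View pics/ov10w.png

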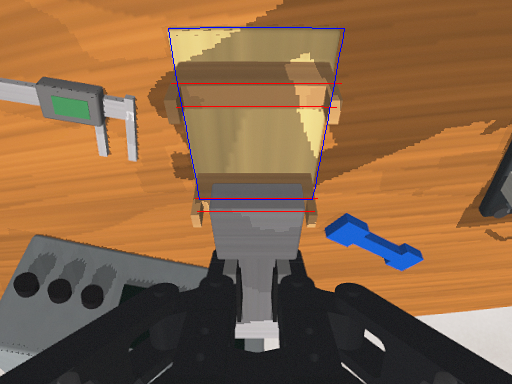

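View pics/ov10s.png

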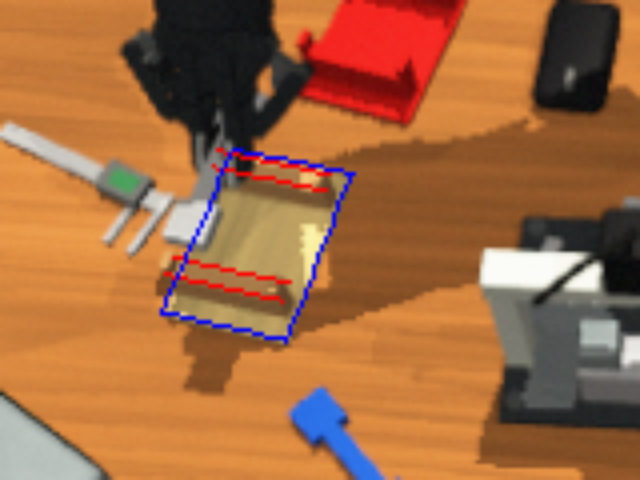

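View pics/ov10d.png

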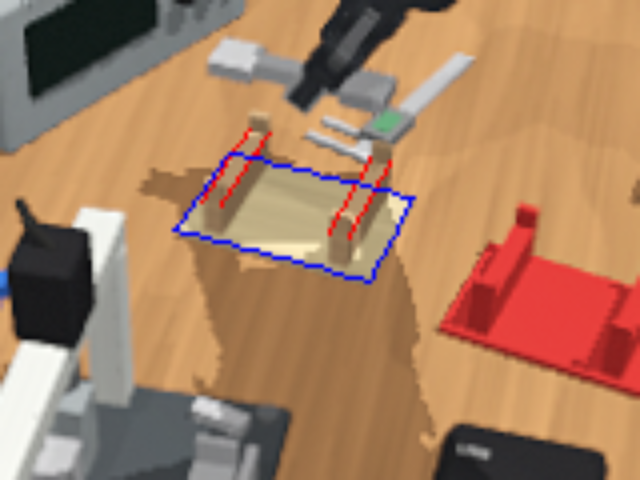

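The overlays line up with the wooden rest. The held bar is centred at y≈0.3 mm, with the head top at 126 mm as expected. Next I'll lower it.

```bash
python3 - <<'E'
from plant import bot
from h import *
import pickle
s,tp,tq,_,_=pickle.load(open("w10.pkl","rb"))
F["rest"]=[0.556,-0.336]
M3=tilt(np.radians(30),F["ryaw"]); Rr=Rz(F["ryaw"]); o=np.array([*F["rest"],0])
Q=(cloud(s,tp,tq)-o)@Rr*1000
m=(Q[...,0]>-57)&(Q[...,0]<-33)&(abs(Q[...,1])<12)&(Q[...,2]>120)&(Q[...,2]<132); P=Q[m]
print(len(P),np.linalg.lstsq(np.c_[P[:,:2],np.ones(len(P))],P[:,2],rcond=None)[0])
G=lambda z: tcp(o+Rr@[-.008,0,z],M3)
bot.move_l(G(.055),None,0.08,force_limit=15); print(bot.read_contact_force().round(2))
print(bot.move_l(G(.0415),None,0.02,force_limit=6),bot.read_contact_force().round(2),(np.array(bot.read_tool_pos())-G(.042)).round(4),bot.read_width())
bot.pause(.15)
s=bot.snapshot("wrist"); cv2.imwrite("pics/wrist11.png",s["img"][:,:,::-1])
s=bot.snapshot("side"); cv2.imwrite("pics/side11.png",cv2.resize(s["img"][70:190,200:360],(640,480))[:,:,::-1])
print(bot.read_t())
E
```

```text
2911 [1.69420753e-04 1.15634726e-03 1.25847093e+02]
[-0.97  0.13 -3.6 ]
True [0.06 0.08 4.47] [-0.0001  0.0001  0.0002] 0.012120962368475947
20.5667
```

View pics/wrist11.png

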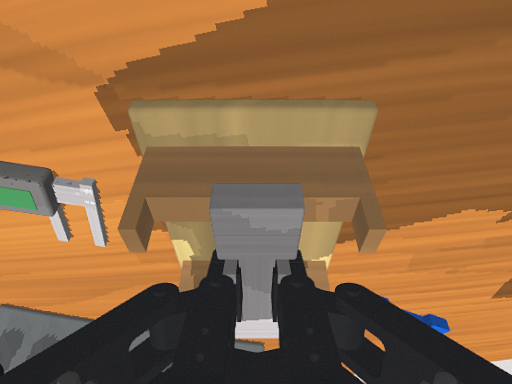

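View pics/side11.png

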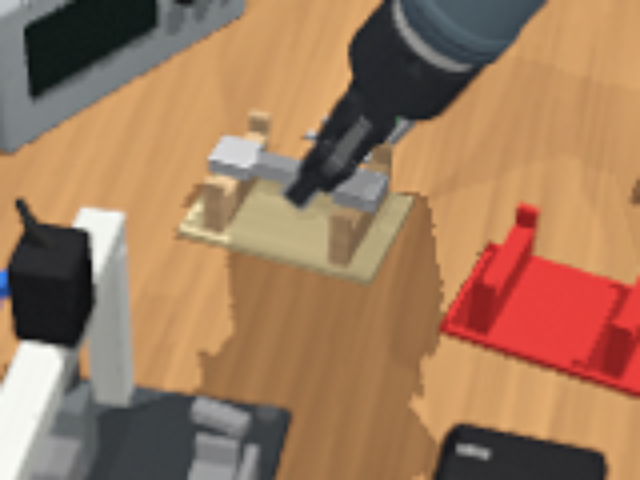

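The bar touched down at the expected height, 0.2 mm off, and lies across both wooden bars between the lips. Next I'll release it, retreat and check.

```bash
python3 - <<'E'
from plant import bot
from h import *
F["rest"]=[0.556,-0.336]
M3=tilt(np.radians(30),F["ryaw"]); Rr=Rz(F["ryaw"]); o=np.array([*F["rest"],0])
bot.let_go(); bot.pause(.2)
p=np.array(bot.read_tool_pos())
bot.move_l(p-M3[:,2]*.12,None,0.12)
tp,tq=bot.read_tool_pos(),bot.read_tcp_rot()
s=bot.snapshot("wrist"); cv2.imwrite("pics/wrist12.png",s["img"][:,:,::-1])
sd=bot.snapshot("side"); cv2.imwrite("pics/side12.png",sd["img"][:,:,::-1])
Q=(cloud(s,tp,tq)-o)@Rr*1000
m=(abs(Q[...,0])<64)&(abs(Q[...,1])<30)&(Q[...,2]>44)&(Q[...,2]<54); P=Q[m]
print("top",m.sum(),np.percentile(P,[1,50,99],axis=0).round(1),np.linalg.lstsq(np.c_[P[:,:2],np.ones(len(P))],P[:,2],rcond=None)[0].round(4))
print(cv2.minAreaRect(P[:,:2].astype(np.float32)))
b=(abs(abs(Q[...,0])-45)<14)&(abs(Q[...,1])>20)&(abs(Q[...,1])<50)&(Q[...,2]>30)&(Q[...,2]<54); print("rest bars/lips",cv2.minAreaRect(Q[b][:,:2].astype(np.float32)))
W=cloud(sd); Fi=(W-np.array([*F["o"],0]))@Rz(F["yaw"])*1000
m=(Fi[...,0]>-18)&(Fi[...,0]<15)&(Fi[...,1]>90)&(Fi[...,1]<190)&(Fi[...,2]>40)&(Fi[...,2]<75); print("pawl bar",m.sum(),np.median(Fi[m],0).round(1) if m.any() else None)
print(bot.read_t(),bot.read_width(),bot.read_contact_force().round(2))
E
```

```text
top 3057 [[-59.  -14.3  44.8]
 [-28.2   0.4  48.1]
 [ 59.2  14.7  49.1]] [2.50000e-03 1.30000e-03 4.79635e+01]
((0.82421875, 0.2213916778564453), (121.6219482421875, 30.036800384521484), 0.01484636403620243)
rest bars/lips ((0.9883232116699219, -1.3812179565429688), (88.62928771972656, 106.33136749267578), 89.97797393798828)
pawl bar 94 [ -1.7 154.3  62. ]
22.7167 0.08533542291473051 [ 0.54 -0.04 -0.61]
```

View pics/wrist12.png

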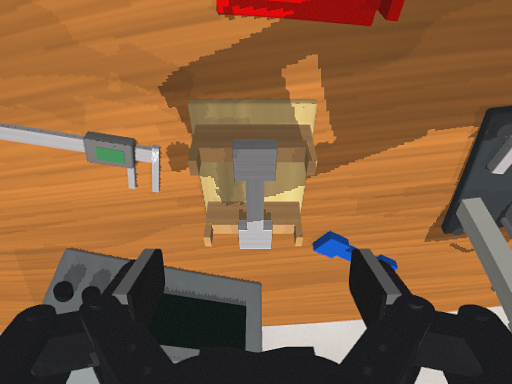

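View pics/side12.png

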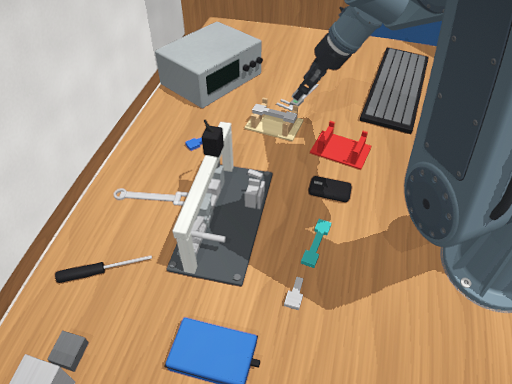

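The bar lies flat and centred on the wooden rest, at (255,190) in the wrist view. Its top is at 48 mm, it sits within 2 mm of the rest's middle, and the gripper is clear of everything. The pawl bar is at y≈154, so the jaw is still back. I'm handing in the job.

```bash
python3 - <<'E'
from plant import bot
print(bot.close_job())
E
```

```text
the job is handed in; nothing more can be done
None
```

The test bar is out of the clamp and lying flat across both bars of the wooden rest. I handed the job in at about 23 s of the 51 s allowed, and no verdict was reported.

I pinched the pawl's cross bar with the tool leaned 30°, lifted it about 0.38 rad, and slid the jaw back until it met the end stop. Then I gripped the neck and took the bar out, up and then back from under the bridge. The bar touched down within 0.2 mm of the expected height.

**Final checks:**
- **Test bar:** its top is at 48 mm, as expected for lying flat, with a tilt under 0.003 rad. Its centre is within about 2 mm of the rest's middle, and its yaw is near zero.
- **Jaw:** the nose measured y≈49 mm against 3 mm when shut, so it moved about 45 mm. After the placing, the cross bar was still at y≈154.
- **Robot:** the gripper is open and clear. No unexpected contact showed in the wrist force readings, including near the bridge.
- **Other things:** nothing else looked moved in the last side picture, though I checked that only by eye.

**Disagreements:** before the lift, the cross bar read about 1.5 mm off its stated y position. My two camera estimates of the rest differed by about 2 mm. Both are within calibration error. No check failed.

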